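# Test two sealant joints with a feeler blade and point to the clear one

### The job

Take the orange-handled feeler blade from its wooden stand and try it in the two joints of the leaning sample board, never ramming it hard against the board: in one joint it jams part-way on old hardened sealant, in the other it goes in until its black shoulder rests on the face. Leave the blade standing fully home in the joint that takes it, and only then slide the red pointer behind the board all the way to that joint's side. Do not shift the green tape roll, the solvent bottle, the cup, the brush or the sanding block.

Things in the scene. Friction and masses are not known exactly. Their poses are not given: they have to be found in the camera images.
- gauge: feeler blade tool, 0.14 kg. Origin mid tip edge; z from tip up to handle, x along width, y thickness; half-turn symmetric. Steel blade z 0-70 mm, 40 (x) by 5 (y), its last 4 mm 34 by 3; black shoulder z 70-78, 60 by 24; orange handle z 78-152, 30 (x) by 20 (y): grip across the 20. Starts upright in the stand, shoulder on its top, x and y along the stand's.
- stand: fixed wooden block 90 (x) by 60 (y) by 80 mm high, with a 48 by 10 mm slot in its top in which the blade stands; lift the tool at least 75 mm straight up to clear it. Origin under its centre.
- head: leaning grey head of the fixed sample board: block 100 mm up the slope (x), 190 wide (y), 85 deep. Origin at the centre of the face, 105 mm above the table; z points squarely out of the face, up and towards the robot, 28 degrees from vertical; x up the slope; y level, to the left joint. Its turn about vertical varies.
- joint_left (a point): centre of the left joint's mouth (green mark) on the face, at the head's y +48 mm; axes as the head's. A slot 50 mm (x) by 9 mm (y), straight in along -z, 76 mm deep when clear, edges bevelled 4 mm. One of the two joints, it varies which, is blocked 30 mm down by hardened sealant that cannot be pushed in; from outside they look alike.
- joint_right (a point): the same for the right joint (yellow mark), at y -48 mm of the head
- pointer (a joint): position in m of the red pointer on its level track on top of the grey pedestal behind the head; it slides along the head's y. 0 is mid-way, +0.05 the end stop at the left joint's side, -0.05 at the right joint's side; it starts near the middle; friction about 1.5 N, it stays where it is left.
- pointer_knob (a point): centre of the red pointer's grip block, 26 mm (x) by 22 mm along the slide (y) by 30 mm high: its top is 15 mm above this point, which is 147 mm above the table; the pedestal's top is 27 mm below it. Axes: z up, y along the slide, to the left joint's side.
- tape: bystander, to be left alone: roll-shaped green plastic ring, 96 mm across, 30 mm high, lying flat; origin under its centre
- solvent: bystander, to be left alone: dark metal solvent bottle with grey cap, 68 mm across, 150 mm high; origin under its centre
- cup: bystander, to be left alone: white plastic cup, 90 mm across, 80 mm high; origin under its centre
- brush: bystander, to be left alone: paint brush, 190 mm long, lying flat; origin near its middle
- sander: bystander, to be left alone: cork sanding block with blue grip, 110 x 60 x 42 mm; origin under its centre

How it is judged:
On the way, in this order (a step that is already met when the one before it is completed fails the run):
1. the feeler blade is lifted clear of its stand (height (world z) of gauge above 0.085 m), for 0.1 s.
2. the blade stands fully home in the clear joint (((z of gauge in the frame of joint_left below -0.062 m and x of gauge in the frame of joint_left between -0.009 and 0.009 m and y of gauge in the frame of joint_left between -0.006 and 0.006 m and angle between the z axis of gauge and the z axis of head, either way round below 0.14 rad) or (z of gauge in the frame of joint_right below -0.062 m and x of gauge in the frame of joint_right between -0.009 and 0.009 m and y of gauge in the frame of joint_right between -0.006 and 0.006 m and angle between the z axis of gauge and the z axis of head, either way round below 0.14 rad))), for 0.3 s.
3. with the blade home, the pointer is at the end of that joint's side (((z of gauge in the frame of joint_left below -0.062 m and x of gauge in the frame of joint_left between -0.009 and 0.009 m and y of gauge in the frame of joint_left between -0.006 and 0.006 m and angle between the z axis of gauge and the z axis of head, either way round below 0.14 rad and value of joint pointer above 0.038 m) or (z of gauge in the frame of joint_right below -0.062 m and x of gauge in the frame of joint_right between -0.009 and 0.009 m and y of gauge in the frame of joint_right between -0.006 and 0.006 m and angle between the z axis of gauge and the z axis of head, either way round below 0.14 rad and value of joint pointer below -0.038 m))), for 0.2 s.
At the end, for the whole second after the job is handed in: The blade stands at rest, released, at least 62 mm deep in the clear joint (centred within 9 mm along the joint and 6 mm across it, within 8 degrees of the joint's direction), and the red pointer rests within 12 mm of its end stop on that joint's side (((z of gauge in the frame of joint_left below -0.062 m and x of gauge in the frame of joint_left between -0.009 and 0.009 m and y of gauge in the frame of joint_left between -0.006 and 0.006 m and angle between the z axis of gauge and the z axis of head, either way round below 0.14 rad and value of joint pointer above 0.038 m) or (z of gauge in the frame of joint_right below -0.062 m and x of gauge in the frame of joint_right between -0.009 and 0.009 m and y of gauge in the frame of joint_right between -0.006 and 0.006 m and angle between the z axis of gauge and the z axis of head, either way round below 0.14 rad and value of joint pointer below -0.038 m)) and linear speed of gauge below 0.02 m/s and velocity of joint pointer between -0.01 and 0.01 m/s); the robot touches nothing.
It fails at once if the blade is rammed against the board: pressed on its head with more than 60 N (contact force between gauge and head above 60 N).
It fails at once if the tape, solvent, cup, brush or sander is shifted by more than 30 mm (distance of any of tape, solvent, cup, brush, sander from where it was at the start of the episode above 0.03 m).
It also fails if it takes over 64 s, if anything falls off the work surface, if the arm or the gripper's body presses on something with over 40 N, if the wrist force passes 120 N, or if a joint passes its speed limit or range.

### The arm

A 6-joint arm with a two-finger parallel gripper is mounted at the origin on the work surface. World frame = base frame: x ahead of the robot, y to its left, z up, the work surface at z = 0. Lengths are in m, angles in rad, forces in N, time in s.
With the tool pointing down it reaches from about 0.35 to 0.775 m from the base axis. Payload 5.5 kg.
Tool frame: the origin (TCP) lies at the very end of the fingers, on their centre line; the grasp point (between the pads) lies env.grasp_offset behind it (env.grasp_offset is the distance from the TCP to the grasp point, in m); x points along the fingers, y is the direction in which the jaws open and shut, and the axes are right-handed (so a half turn about x gives the same grasp; the last joint's range is limited). The gripper opens to 85 mm and grips with 20 to 120 N. Pads are 22 mm wide; open, the fingers measure 114 mm over their backs; the gripper's body (76 mm by 85 mm) begins 54 mm behind the grasp point. The pads swing forward as they close: fully open they stand 13 mm farther back than shut.
Start: joints at [0.965, 0.313, 0.046, 1.304, 0, 1.431], TCP at [0.258, 0.514, 0.231] pointing down, gripper open.
Joint ranges: [-2.76, 2.76], [-0.86, 1.69], [-1.03, 1.26], [-2.2, 2.34], [-1.47, 1.5], [-3.14, 3.14]. Speed limits (rad/s): [2.57, 2.57, 3.14, 3.14, 3.14, 3.14].

### API

Orientations are given as a unit quaternion [w, x, y, z].
In Python, from workcell import get_state, viewer, job, env gives the robot as it stands.
- The arm moves only by the tool send_rows, never from a script. Its argument "plan" is a list of rows, each a list of 6 numbers: the shift along the tool's x, y, z in mm, then the turn, a rotation vector about the tool's x, y, z in degrees. A call has exactly 10 rows; each row is the pose to reach, as a shift and turn from the pose commanded when the call began, along the tool's axes at that moment; what a row does not reach only later rows make up. A row lasts 1/8 s, in which the tool goes at most 62.5 mm and 10.7 degrees, less where a joint would pass 70% of its speed; a pose out of reach is approached as far as the arm can. A call with a gripper value outside its range is refused whole. "claw" is the finger opening in mm, from 0 to 85.4, set as the call begins (left out, the last holds). The fingers move at their own pace and stop on an object; "newtons" is the grip in N (left out, the last holds). Time passes only in rows, so rows that repeat a pose let the fingers close, or fill a call up. It gives the time, the measured TCP pose, the force and the opening at its end, in the units of the state.
- get_state(): the state, without advancing time (a new reading comes with each control period).
- viewer.read_camera(name): name is "scene" or "top"; returns a dict with "frame" (400x640x3 uint8, blue, green, red), "mtx" (3x3 intrinsics, pixels), "rvec" (rotation vector, rad) and "tvec" (3), from world to camera coordinates, as OpenCV has them. Camera axes: x right, y down, z forward; pixel columns grow to the right and rows downward; lengths in m; the calibration is good to about 2 mm. A picture is of the moment at which its call begins. There is no depth.
- job.hand_in(): hands the job in, once; it reports no verdict.
The state is a dict: "clock": time; "joint_pos": joint angles; "qvel": joint speeds; "tau": joint torques, N m; "tcp_pos": TCP position; "orientation": TCP orientation; "wrist_force": force on the tool from outside, world axes, zero at the start; "ft_torque": the same for the moment, N m; "finger_gap": finger opening in m.
Only numpy, scipy, OpenCV 4.12 (cv2) and the standard library are available. Lean on these libraries where they do the work, as an engineer would, in place of code of your own. Each camera call takes 0.05 s, during which the arm holds its last target.

## Working session

There is one attempt and no reset: what is moved stays moved. The work goes in short steps, Python scripts to look and compute and a tool call to move; the robot and the scene stay as the last step left them, time stands still between calls to the robot, and variables do not carry over. Pictures are saved under pics/ and viewed, and the job is handed in when it is done.

Besides the shell and the picture viewer there is one more tool, called after "Emit:" by a JSON object that holds its "api" and its "payload". send_rows: Moves the arm, as the interface text tells. Its arguments: {"type":"object","properties":{"plan":{"type":"array"},"claw":{"type":"number"},"newtons":{"type":"number"}},"required":["plan"]}

```bash
ls; mkdir -p pics; python3 - <<'E'
from workcell import get_state, viewer, job, env
import cv2
print(get_state()); print(env.grasp_offset)
for n in("scene","top"):
    c=viewer.read_camera(n); cv2.imwrite(f"pics/{n}0.png",c["frame"]); print(n,c["mtx"],c["rvec"],c["tvec"])
E
```

```text
pics
{'clock': 0.0, 'joint_pos': array([ 9.65379367e-01,  3.13992111e-01,  4.49521746e-02,  1.30362353e+00,
       -2.06660587e-05,  1.43117155e+00]), 'qvel': array([-2.16108257e-03, -3.96646509e-05,  1.57262720e-03,  3.78354107e-04,
       -1.12984043e-03, -1.84407140e-03]), 'tau': array([ 1.02379021e-03, -4.80622780e+01,  2.98535210e+01,  1.91783480e-02,
        1.17942324e-05, -7.72039925e-06]), 'tcp_pos': array([0.25796946, 0.51328496, 0.23040265]), 'orientation': array([ 0.6877826 ,  0.1625801 ,  0.68824952, -0.16381513]), 'wrist_force': array([0.13934514, 1.22281152, 0.00397914]), 'ft_torque': array([ 0.00604326, -0.02718792, -0.03783982]), 'finger_gap': 0.08556231071366444}
0.0187
scene [[392.32895591   0.         319.74029175]
 [  0.         392.32895591 198.73764846]
 [  0.           0.           1.        ]] [ 1.79659446  1.95641375 -0.59545915] [ 0.07293423 -0.37660529  1.52850214]
top [[372.91875997   0.         313.5274319 ]
 [  0.         372.91875997 197.33394716]
 [  0.           0.           1.        ]] [ 2.17316045 -2.19514903  0.06534882] [7.05245022e-04 5.48632385e-01 1.29237158e+00]
```

View pics/scene0.png

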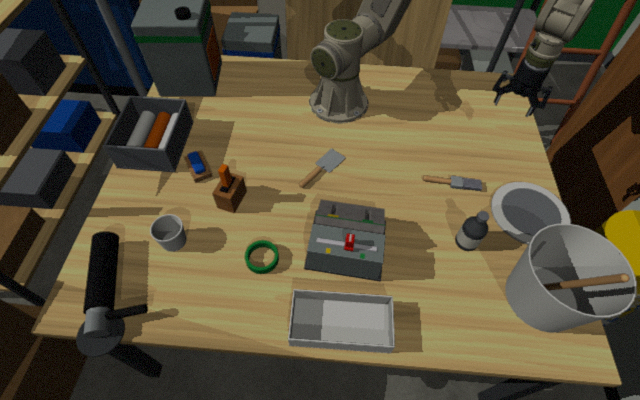

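View pics/top0.png

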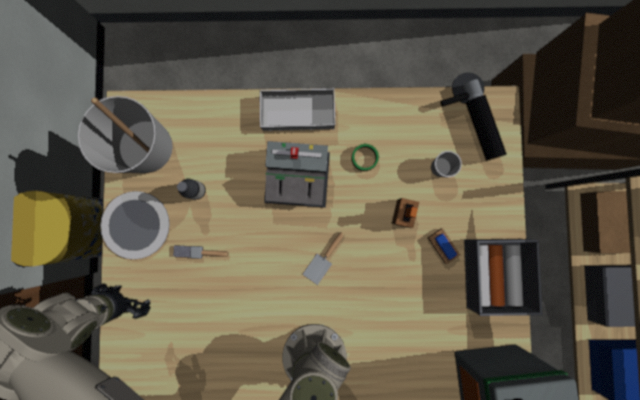

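Scene view faces the robot; the stand is at about (230,190) and the head at (347,225). In the top view the stand is at (406,212) and the head at (297,187). I'll zoom in on both.

```bash
python3 - <<'E'
import cv2
t=cv2.imread("pics/top0.png"); s=cv2.imread("pics/scene0.png")
cv2.imwrite("pics/z1.png",cv2.resize(t[135:215,255:340],None,fx=7,fy=7,interpolation=cv2.INTER_CUBIC))
cv2.imwrite("pics/z2.png",cv2.resize(t[190:270,380:465],None,fx=7,fy=7,interpolation=cv2.INTER_CUBIC))
cv2.imwrite("pics/z3.png",cv2.resize(s[140:280,180:400],None,fx=3.6,fy=3.6,interpolation=cv2.INTER_CUBIC))
E
```

```text
(no output)
```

View pics/z1.png

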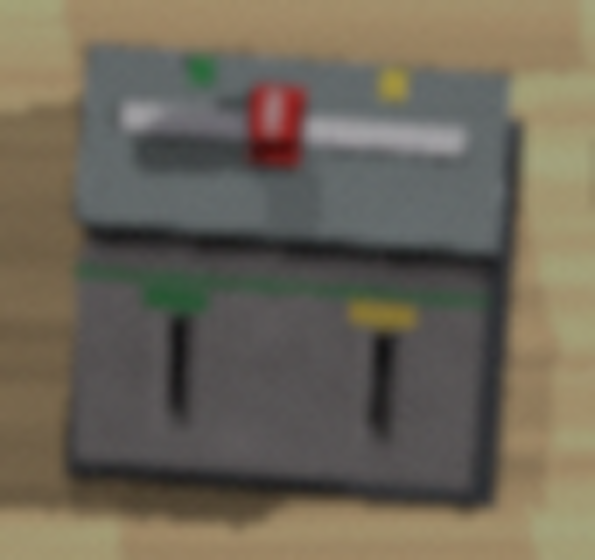

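View pics/z2.png

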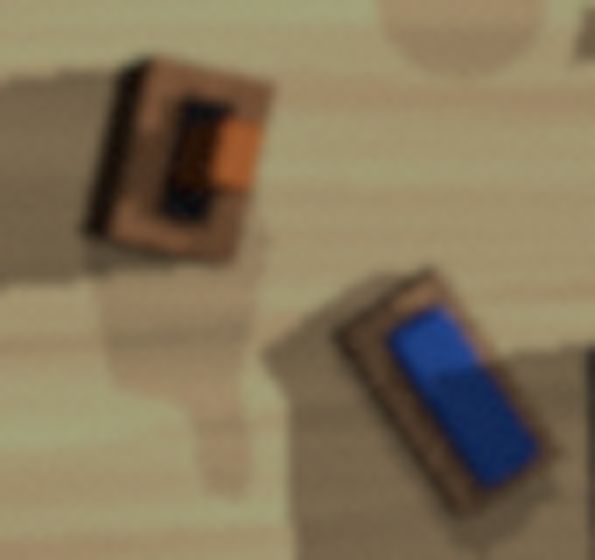

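View pics/z3.png

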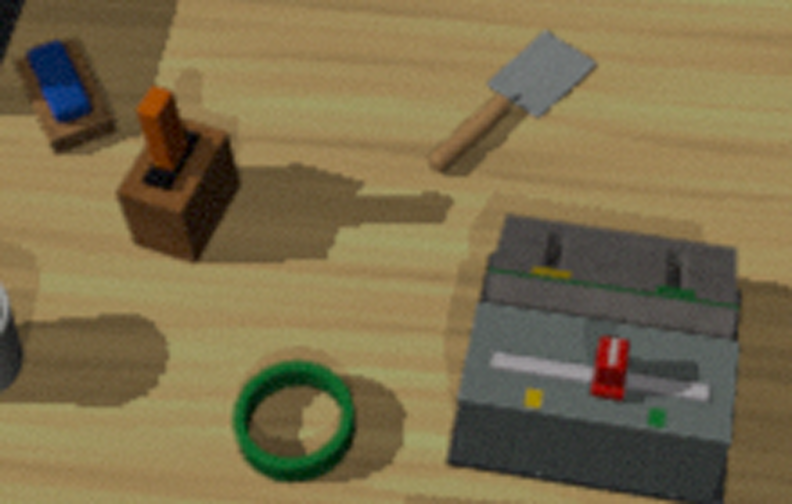

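Zoomed views: the slots are at about (281,188) and (310,190) in the top view, with green left and yellow right. The pointer is near the middle, and the stand is turned by about 13 degrees. Now the measurements.

```bash
cat > h.py <<'E'
import numpy as np, cv2
from scipy.spatial.transform import Rotation as R
from workcell import get_state, viewer, job, env
def ray(c,uv):
    Rm=cv2.Rodrigues(np.array(c["rvec"]))[0]; o=-Rm.T@np.array(c["tvec"]).ravel()
    K=np.array(c["mtx"]); d=Rm.T@np.linalg.inv(K)@np.array([uv[0],uv[1],1.]); return o,d/np.linalg.norm(d)
def onz(c,uv,z):
    o,d=ray(c,uv); return o+d*(z-o[2])/d[2]
def tri(c1,u1,c2,u2):
    o1,d1=ray(c1,u1);o2,d2=ray(c2,u2)
    a=np.linalg.lstsq(np.c_[d1,-d2],o2-o1,rcond=None)[0]
    p,q=o1+a[0]*d1,o2+a[1]*d2; return (p+q)/2,np.linalg.norm(p-q)
def proj(c,P):
    return cv2.projectPoints(np.array(P,float).reshape(-1,1,3),np.array(c["rvec"]),np.array(c["tvec"]),np.array(c["mtx"]),None)[0].reshape(-1,2)
def blobs(mask,x0,y0,x1,y1,mn=3):
    m=np.zeros_like(mask);m[y0:y1,x0:x1]=mask[y0:y1,x0:x1]
    n,l,s,ce=cv2.connectedComponentsWithStats(m.astype(np.uint8))
    return [(s[i,4],ce[i].round(2),cv2.minAreaRect(np.argwhere(l==i)[:,::-1].astype(np.float32))) for i in range(1,n) if s[i,4]>=mn]
E
python3 - <<'E'
from h import *
np.set_printoptions(precision=4,suppress=True)
t=viewer.read_camera("top"); s=viewer.read_camera("scene")
for n,c,b,st in(("top",t,(255,135,340,215),(390,190,425,235)),("scene",s,(300,195,390,285),(210,160,250,215))):
    f=c["frame"].astype(int); B,G,Rr=f[...,0],f[...,1],f[...,2]
    hsv=cv2.cvtColor(c["frame"],cv2.COLOR_BGR2HSV).astype(int)
    H,S,V=hsv[...,0],hsv[...,1],hsv[...,2]
    print(n)
    print("red",blobs((S>130)&((H<6)|(H>174))&(V>70),*b))
    print("green",blobs((S>100)&(H>45)&(H<80),*b))
    print("yel",blobs((S>100)&(H>15)&(H<35),*b))
    print("dark",blobs((V<40),*b))
    print("orange",blobs((S>180)&(H<14)&(V>90),*st))
    print("dark",blobs((V<45),*st))
E
```

```text
top
red [(np.int32(53), array([294.09, 153.15]), ((294.0, 153.0), (10.0, 6.0), 90.0))]
green [(np.int32(8), array([283.12, 144.88]), ((283.0, 145.0), (2.0, 2.0), 90.0)), (np.int32(17), array([279.71, 177.06]), ((279.5, 177.0), (2.0, 7.0), 90.0))]
yel [(np.int32(13), array([310.85, 146.54]), ((310.5, 146.5), (3.0, 3.0), 90.0)), (np.int32(31), array([309.06, 179.45]), ((309.0, 179.5), (3.0, 8.0), 90.0))]
dark [(np.int32(12), array([274.  , 168.17]), ((273.5, 168.5), (1.0, 9.0), 90.0)), (np.int32(10), array([285.5, 169. ]), ((285.5, 169.0), (9.0, 0.0), 180.0)), (np.int32(8), array([299.5, 170. ]), ((299.5, 170.0), (7.0, 0.0), 180.0)), (np.int32(13), array([311.38, 171.15]), ((311.0, 171.5), (1.0, 10.0), 90.0)), (np.int32(14), array([280.21, 185.29]), ((280.5, 186.0), (10.0, 1.0), 90.0)), (np.int32(16), array([309.12, 188.12]), ((309.0989685058594, 188.50990295410156), (1.293548345565796, 10.945408821105957), 5.7105937004089355)), (np.int32(8), array([281.5, 203. ]), ((281.5, 203.0), (7.0, 0.0), 180.0))]
orange [(np.int32(35), array([412.29, 211.8 ]), ((412.2500305175781, 211.75003051757
[... 1589 characters left out ...]
ray([223.  , 164.33]), ((223.10000610351562, 164.29998779296875), (2.2360680103302, 0.4472135603427887), 26.56505012512207)), (np.int32(4), array([226.25, 166.  ]), ((226.00003051757812, 166.00001525878906), (1.4142134189605713, 1.4142134189605713), 45.0)), (np.int32(48), array([222.1 , 176.85]), ((222.63845825195312, 177.0076904296875), (15.260807991027832, 5.7885823249816895), 74.74488067626953))]
dark [(np.int32(77), array([227.69, 185.27]), ((227.69229125976562, 183.96153259277344), (7.211102485656738, 18.582456588745117), 33.690067291259766)), (np.int32(226), array([238.12, 194.98]), ((238.00001525878906, 194.99998474121094), (9.426639556884766, 30.016401290893555), 29.74488067626953))]
```

```bash
python3 - <<'E'
from h import *
np.set_printoptions(precision=4,suppress=True)
t=viewer.read_camera("top"); s=viewer.read_camera("scene")
prs={"fg":((279.71,177.06),(367.48,221.1)),"fy":((309.06,179.45),(332.71,215.18)),"pg":((283.12,144.88),(362.04,255.61)),"py":((310.85,146.54),(327.85,250.22))}
P={}
for k,(a,b) in prs.items():
    P[k],e=tri(t,a,s,b); print(k,P[k],e)
for a,b in(("fg","fy"),("pg","py")):
    d=P[a]-P[b]; print(np.linalg.norm(d),np.degrees(np.arctan2(-d[0],d[1])))
# slot ends top view (zoomed coords/7 + offset), heights .105+-.0117
def z1(u,v): return ((u-3)/7+255,(v-3)/7+135)
for nm,up,lo in(("L",(181,316),(177,425)),("R",(385,334),(379,440))):
    a=onz(t,z1(*up),.105+.0117);b=onz(t,z1(*lo),.105-.0117)
    print(nm,a,b,(a+b)/2)
# head face corners: x +-50 -> z .105+-.0235
for nm,p,z in(("BL",(72,468),.0815),("BR",(478,497),.0815)): print(nm,onz(t,z1(*p),z))
for a in("pg","py"): print(onz(t,prs[a][0],.12),onz(s,prs[a][1],.12))
print("fgz",onz(t,prs["fg"][0],.121),onz(t,prs["fy"][0],.121))
# stand
def z2(u,v): return ((u-3)/7+380,(v-3)/7+190)
C=[onz(t,z2(*p),.08) for p in((150,55),(272,85),(235,262),(105,235))]
C=np.array(C);print(C,C.mean(0),[np.linalg.norm(C[i]-C[i-1]) for i in range(4)])
print("handle",onz(t,z2(240,155),.162), proj(t,[[*C.mean(0)[:2],.162],[*C.mean(0)[:2],.088]]),proj(s,[[*C.mean(0)[:2],.162],[*C.mean(0)[:2],.088]]))
print("red",onz(t,(294.1,151),.162))
E
```

```text
fg [0.6091 0.1047 0.1199] 0.0015447288738125974
fy [0.6    0.0087 0.1222] 0.0004811919693409088
pg [0.7152 0.0925 0.1189] 0.0001331089254203271
py [0.7083 0.0023 0.1205] 0.0012390009862888942
0.09652471966954379 -5.43292594815554
0.09056582706308608 -4.357576155984342
L [0.6008 0.102  0.1167] [0.5516 0.1063 0.0933] [0.5762 0.1041 0.105 ]
R [0.5913 0.0069 0.1167] [0.5435 0.0106 0.0933] [0.5674 0.0088 0.105 ]
BL [0.5323 0.1577 0.0815]
BR [ 0.5165 -0.0361  0.0815]
[0.7149 0.0924 0.12  ] [0.7158 0.0925 0.12  ]
[0.7084 0.0016 0.12  ] [0.708  0.0029 0.12  ]
fgz [0.609  0.1038 0.121 ] [0.6001 0.0085 0.121 ]
[[ 0.5412 -0.2976  0.08  ]
 [ 0.5262 -0.3554  0.08  ]
 [ 0.4422 -0.3354  0.08  ]
 [ 0.4556 -0.2741  0.08  ]] [ 0.4913 -0.3156  0.08  ] [np.float64(0.08871237442342297), np.float64(0.059637319787241905), np.float64(0.08632331990825157), np.float64(0.06278207349211176)]
handle [ 0.4909 -0.3178  0.162 ] [[413.1676 211.5924]
 [407.3726 212.2279]] [[222.7981 167.2268]
 [227.362  182.7763]]
red [0.6862 0.0541 0.162 ]
```

```bash
cat >> h.py <<'E'
np.set_printoptions(precision=4,suppress=True)
def q2R(q): return R.from_quat([q[1],q[2],q[3],q[0]]).as_matrix()
# measured frames
YH=np.radians(-5.1); HO=np.array([0.570,0.0567,0.105])
hy=np.array([-np.sin(YH),np.cos(YH),0]); fw=np.array([np.cos(YH),np.sin(YH),0]); a=np.radians(28)
hz=-np.sin(a)*fw+np.cos(a)*np.array([0,0,1]); hx=np.cos(a)*fw+np.sin(a)*np.array([0,0,1])
HR=np.c_[hx,hy,hz]
YS=np.radians(-14.4); SO=np.array([0.4911,-0.3165,0.])
GO=0.0187
def toolR(z_out,ydir):   # fingers along -z_out, jaws along ydir
    x=-z_out; y=ydir; return np.c_[x,y,np.cross(x,y)]
def delta(p,Rt,st=None,pr=True):
    st=st or get_state(); Rc=q2R(st["orientation"])
    d=Rc.T@(np.array(p)-st["tcp_pos"])*1000; rv=np.degrees(R.from_matrix(Rc.T@Rt).as_rotvec())
    if pr: print("shift",d.round(1),"rot",rv.round(2))
    return d,rv
E
python3 - <<'E'
from h import *
st=get_state(); print(q2R(st["orientation"]), st["clock"])
ys=np.array([-np.sin(YS),np.cos(YS),0]); Z=np.array([0,0,1.])
for sg in(1,-1):
    for z in(.26,.116): delta([*SO[:2],z],toolR(Z,sg*ys))
E
```

```text
[[-0.0004  0.4491  0.8935]
 [-0.0005  0.8935 -0.4491]
 [-1.     -0.0006 -0.0001]] 0.3
shift [ -28.7 -637.1  580.9] rot [-12.29  -0.01   0.03]
shift [ 115.3 -637.   581. ] rot [-12.29  -0.01   0.03]
shift [ -28.7 -637.1  580.9] rot [167.71   0.05   0.01]
shift [ 115.3 -637.   581. ] rot [167.71   0.05   0.01]
```

Emit:
{"api": "send_rows", "payload": {"plan": [[-15,-55,50,0,0,0],[-29,-110,100,-1,0,0],[-29,-160,146,-2,0,0],[-29,-210,192,-4,0,0],[-29,-260,238,-5,0,0],[-29,-310,283,-6,0,0],[-29,-360,329,-8,0,0],[-29,-410,374,-9,0,0],[-29,-460,420,-10,0,0],[-29,-510,465,-12.3,0,0]], "claw": 60, "newtons": 25}}

```text
clock: 1.55
tcp_pos: [0.4269, -0.0878, 0.2606]
orientation: [0.702, 0.088, 0.701, -0.088]
wrist_force: [0.7, 1.8, 0.5]
finger_gap: 0.0599
```

```bash
python3 - <<'E'
from h import *
st=get_state(); print(st["clock"],st["tcp_pos"],st["wrist_force"])
ys=np.array([-np.sin(YS),np.cos(YS),0]); Z=np.array([0,0,1.])
for z in(.2,.116): delta([*SO[:2],z],toolR(Z,ys),st)
E
```

```text
1.55 [ 0.4269 -0.0878  0.2606] [0.7281 1.8264 0.5278]
shift [  60.7 -205.7  118.8] rot [ 0.05  0.07 -0.01]
shift [ 144.7 -205.7  118.7] rot [ 0.05  0.07 -0.01]
```

Emit:
{"api": "send_rows", "payload": {"plan": [[10,-50,29,0,0,0],[20,-100,58,0,0,0],[40,-150,87,0,0,0],[55,-195,112,0,0,0],[61,-205.7,118.8,0,0,0],[61,-205.7,118.8,0,0,0],[61,-205.7,118.8,0,0,0],[61,-205.7,118.8,0,0,0],[61,-205.7,118.8,0,0,0],[61,-205.7,118.8,0,0,0]]}}

```text
clock: 2.8
tcp_pos: [0.4907, -0.3139, 0.1998]
orientation: [0.702, 0.088, 0.701, -0.088]
wrist_force: [0.5, -0.0, 0.0]
finger_gap: 0.0603
```

```bash
python3 - <<'E'
from h import *
st=get_state(); print(st["clock"],st["tcp_pos"],st["wrist_force"],q2R(st["orientation"]))
ys=np.array([-np.sin(YS),np.cos(YS),0]); Z=np.array([0,0,1.])
delta([*SO[:2],.116],toolR(Z,ys),st)
s=viewer.read_camera("scene")["frame"]
t=viewer.read_camera("top")["frame"]
a=cv2.resize(s[110:220,170:290],None,fx=4,fy=4); b=cv2.resize(t[160:260,350:450],None,fx=4,fy=4)
cv2.imwrite("pics/a1.png",a)
E
```

```text
2.8 [ 0.4907 -0.3139  0.1998] [ 0.491  -0.0127  0.0469] [[ 0.0006  0.2478  0.9688]
 [-0.0004  0.9688 -0.2478]
 [-1.     -0.0002  0.0007]]
shift [83.8 -2.4  1. ] rot [0.05 0.04 0.01]
```

View pics/a1.png

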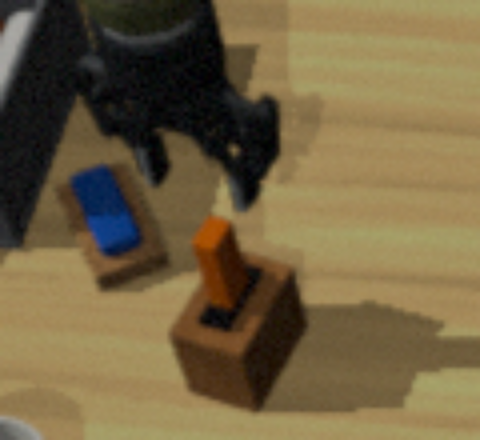

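The open jaws straddle the orange handle, which is at about (215,240) in the crop. I'll descend and grip.

Emit:
{"api": "send_rows", "payload": {"plan": [[15,-1,1,0,0,0],[32,-2,1,0,0,0],[50,-2,1,0,0,0],[68,-2,1,0,0,0],[84,-2,1,0,0,0],[84,-2,1,0,0,0],[84,-2,1,0,0,0],[84,-2,1,0,0,0],[84,-2,1,0,0,0],[84,-2,1,0,0,0]]}}

```text
clock: 4.15
tcp_pos: [0.4912, -0.3167, 0.1157]
orientation: [0.702, 0.088, 0.701, -0.089]
wrist_force: [-0.1, -0.0, -0.3]
finger_gap: 0.0599
```

Emit:
{"api": "send_rows", "payload": {"plan": [[0,0,0,0,0,0],[0,0,0,0,0,0],[0,0,0,0,0,0],[0,0,0,0,0,0],[0,0,0,0,0,0],[0,0,0,0,0,0],[0,0,0,0,0,0],[0,0,0,0,0,0],[0,0,0,0,0,0],[0,0,0,0,0,0]], "claw": 5, "newtons": 25}}

```text
clock: 5.4
tcp_pos: [0.4911, -0.3164, 0.1153]
orientation: [0.702, 0.089, 0.702, -0.088]
wrist_force: [0.1, 2.2, 2.0]
finger_gap: 0.0197
```

```bash
python3 - <<'E'
from h import *
st=get_state(); print(st["clock"],st["tcp_pos"],st["wrist_force"],st["ft_torque"])
s=viewer.read_camera("scene")["frame"]
cv2.imwrite("pics/a2.png",cv2.resize(s[110:220,170:290],None,fx=4,fy=4))
E
```

```text
5.4 [ 0.4911 -0.3164  0.1153] [0.1392 2.1547 1.9779] [ 0.4891 -0.096   0.0068]
```

View pics/a2.png

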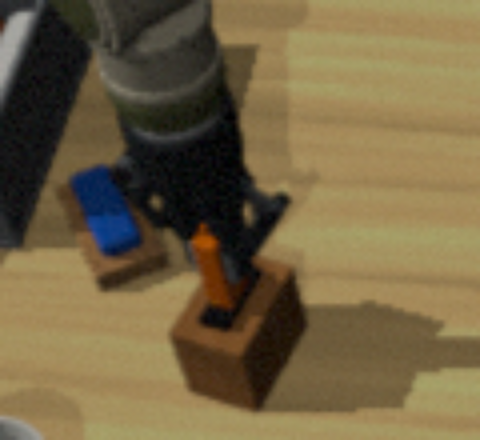

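Emit:
{"api": "send_rows", "payload": {"plan": [[-4,0,0,0,0,0],[-12,0,0,0,0,0],[-25,0,0,0,0,0],[-40,0,0,0,0,0],[-60,0,0,0,0,0],[-80,0,0,0,0,0],[-105,0,0,0,0,0],[-130,0,0,0,0,0],[-150,0,0,0,0,0],[-160,0,0,0,0,0]]}}

```text
clock: 6.7
tcp_pos: [0.4915, -0.317, 0.2776]
orientation: [0.702, 0.088, 0.701, -0.089]
wrist_force: [0.0, 0.5, -1.2]
finger_gap: 0.0195
```

```bash
cat >> h.py <<'E'
TIP=0.105
def goal(side,depth):  # TCP so that tip is at depth below face (neg = above)
    j=HO+hy*(0.048 if side=='L' else -0.048); return j+hz*(TIP-depth)
HT=toolR(hz,hy)
E
python3 - <<'E'
from h import *
st=get_state(); print(st["clock"],st["tcp_pos"],st["wrist_force"],st["ft_torque"])
print(goal('R',-.06)); delta(goal('R',-.06),HT,st); delta(goal('L',-.06),HT,st)
s=viewer.read_camera("scene");t=viewer.read_camera("top")
tip=st["tcp_pos"]+q2R(st["orientation"])[:,0]*TIP
for c,n in((s,"s"),(t,"t")): print(n,proj(c,[tip,st["tcp_pos"]]))
cv2.imwrite("pics/a3.png",np.hstack([cv2.resize(s["frame"][90:215,170:270],None,fx=4,fy=4),cv2.resize(t["frame"][160:285,360:460],None,fx=4,fy=4)]))
E
```

```text
6.7 [ 0.4915 -0.317   0.2776] [ 0.0396  0.5288 -1.2207] [-0.0366  0.0142  0.0361]
[0.4886 0.0158 0.2507]
shift [ 26.2 321.6 -85.6] rot [ -9.08 -27.79   2.36]
shift [  26.1  416.4 -101.1] rot [ -9.08 -27.79   2.36]
s [[221.5407 164.9326]
 [214.078  139.2774]]
t [[414.552  211.3618]
 [424.3295 210.3602]]
```

View pics/a3.png

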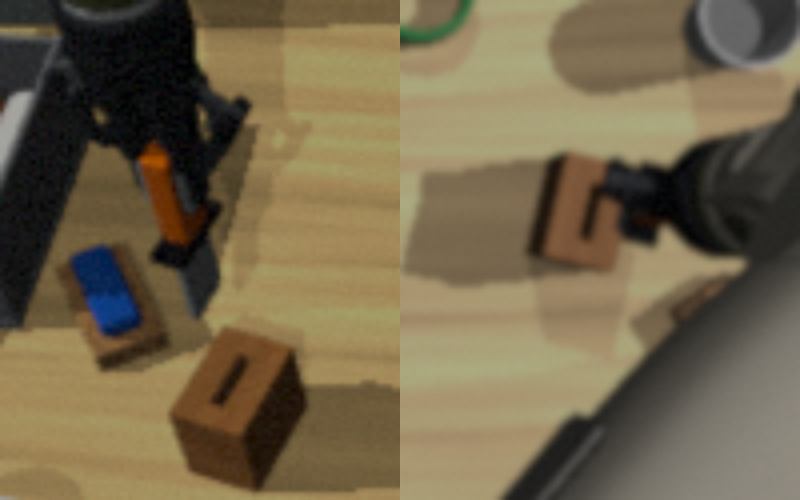

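```bash
python3 - <<'E'
from h import *
s=viewer.read_camera("scene");st=get_state()
x0,y0=200,115
im=cv2.resize(s["frame"][y0:y0+65,x0:x0+60],None,fx=9,fy=9,interpolation=cv2.INTER_CUBIC)
Rc=q2R(st["orientation"]); p=st["tcp_pos"]
pts=[p+Rc@np.array([TIP-d,0,z]) for d in(0,.07,.152) for z in((-.017,.017) if d==0 else (-.02,.02) if d==.07 else (-.015,.015))]
for u in proj(s,pts):
    print(u); cv2.circle(im,(int((u[0]-x0+.5)*9),int((u[1]-y0+.5)*9)),4,(0,255,0),1)
cv2.imwrite("pics/a4.png",im)
E
```

```text
[224.5453 160.9476]
[219.0511 169.6181]
[220.384  143.5226]
[213.4702 153.9364]
[213.3542 122.869 ]
[207.7125 130.8495]
```

View pics/a4.png

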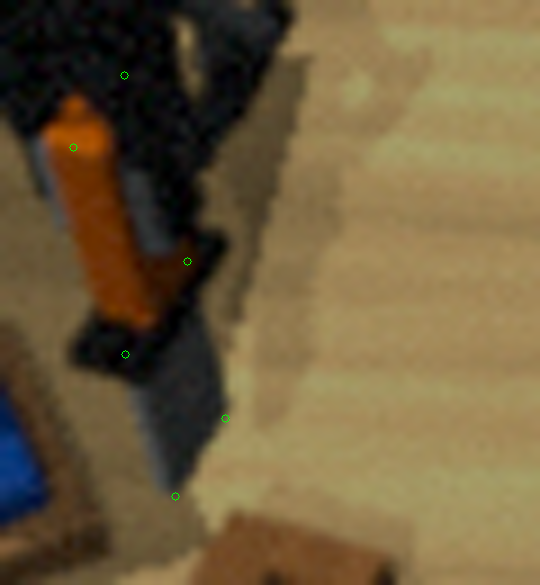

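Projected tip corners land on the blade's tip, at about (175,495) and (225,418) in the crop, so the in-hand model holds. Next I'll move to 60 mm above the right joint.

Emit:
{"api": "send_rows", "payload": {"plan": [[4,40,-10,0,0,0],[8,80,-20,-1,-4,0.3],[12,125,-32,-3,-9,0.7],[16,170,-45,-5,-15,1.2],[20,215,-57,-7,-21,1.8],[24,260,-69,-8.5,-26,2.2],[26,300,-80,-9.1,-27.8,2.4],[26,321.6,-85.6,-9.1,-27.8,2.4],[26,321.6,-85.6,-9.1,-27.8,2.4],[26,321.6,-85.6,-9.1,-27.8,2.4]]}}

```text
clock: 8.1
tcp_pos: [0.4877, 0.016, 0.2486]
orientation: [0.855, 0.024, 0.516, -0.037]
wrist_force: [-1.0, 0.1, -1.8]
finger_gap: 0.0198
```

```bash
python3 - <<'E'
from h import *
st=get_state(); print(st["clock"],st["tcp_pos"],st["wrist_force"],st["ft_torque"])
for d in(-.06,-.015,0):delta(goal('R',d),HT,st)
t=viewer.read_camera("top")
Rc=q2R(st["orientation"]); p=st["tcp_pos"]
def ov(c,x0,y0,w,h,f):
    im=cv2.resize(c["frame"][y0:y0+h,x0:x0+w],None,fx=f,fy=f,interpolation=cv2.INTER_CUBIC)
    pts=[p+Rc@np.array([TIP,0,z]) for z in(-.017,.017)]
    js=[HO+hy*s*.048+hx*k for s in(1,-1) for k in(-.025,0,.025)]
    for P,col in((pts,(0,255,0)),(js,(255,0,255))):
        for u in proj(c,P): cv2.circle(im,(int((u[0]-x0+.5)*f),int((u[1]-y0+.5)*f)),3,col,1)
    return im
s=viewer.read_camera("scene")
cv2.imwrite("pics/a5.png",ov(t,255,135,90,90,6)); cv2.imwrite("pics/a6.png",ov(s,290,150,110,90,6))
E
```

```text
8.1 [0.4877 0.016  0.2486] [-0.9792  0.0666 -1.8272] [ 0.0605  0.6041 -0.0232]
shift [-1.4 -0.1  1.7] rot [-0.03 -0.2  -0.12]
shift [43.6 -0.2  1.9] rot [-0.03 -0.2  -0.12]
shift [58.6 -0.2  1.9] rot [-0.03 -0.2  -0.12]
```

View pics/a5.png

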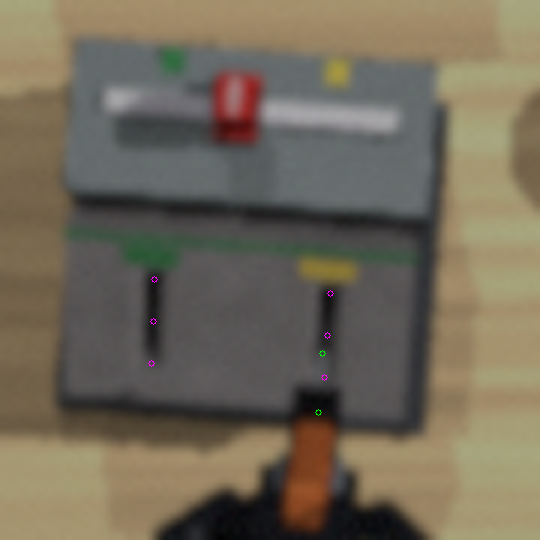

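View pics/a6.png

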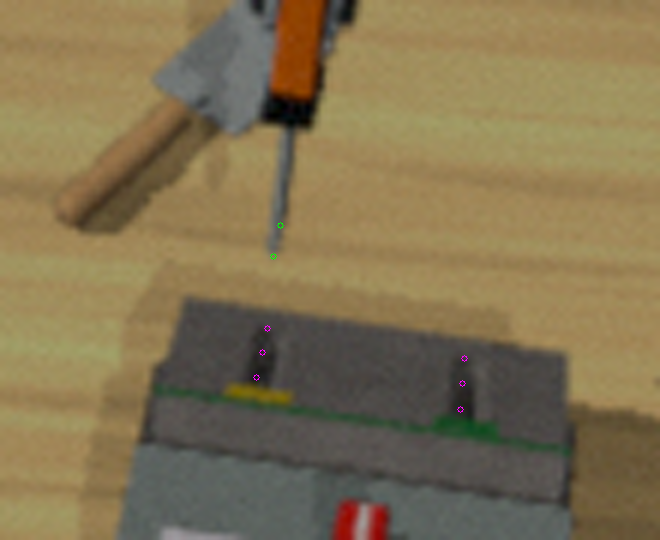

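Model markers lie on the slots. They sit about 1.5 mm low along the slope in the top view, so I'll shift by that much. Entering the right joint slowly.

Emit:
{"api": "send_rows", "payload": {"plan": [[12,0,2,0,-0.2,0],[26,0,3.4,0,-0.2,-0.1],[38,0,3.4,0,-0.2,-0.1],[46,0,3.4,0,-0.2,-0.1],[51,0,3.4,0,-0.2,-0.1],[55,0,3.4,0,-0.2,-0.1],[58,0,3.4,0,-0.2,-0.1],[61,0,3.4,0,-0.2,-0.1],[63,0,3.4,0,-0.2,-0.1],[65,0,3.4,0,-0.2,-0.1]]}}

```text
clock: 9.45
tcp_pos: [0.5215, 0.0134, 0.194]
orientation: [0.857, 0.023, 0.514, -0.038]
wrist_force: [-10.7, 2.0, 12.1]
finger_gap: 0.0198
```

```bash
sed -i 's/HO=np.array(\[0.570,/HO=np.array([0.5715,/' h.py; cat >> h.py <<'E'
def rep(side):
    st=get_state(); Rc=q2R(st["orientation"]); tip=st["tcp_pos"]+Rc[:,0]*TIP
    r=HR.T@(tip-HO-hy*(.048 if side=='L' else -.048))*1000
    print("t",st["clock"],"tip in joint mm",r.round(1),"F head axes",(HR.T@st["wrist_force"]).round(1),"M",(HR.T@st["ft_torque"]).round(2),"gap",st["finger_gap"].round(4),"rot err",np.degrees(R.from_matrix(Rc.T@HT).as_rotvec()).round(2))
E
python3 - <<'E'
from h import *
rep('R')
E
```

```text
Traceback (most recent call last):
  File "h.py", line 42, in rep
    print("t",st["clock"],"tip in joint mm",r.round(1),"F head axes",(HR.T@st["wrist_force"]).round(1),"M",(HR.T@st["ft_torque"]).round(2),"gap",st["finger_gap"].round(4),"rot err",np.degrees(R.from_matrix(Rc.T@HT).as_rotvec()).round(2))
                                                                                                                                                 ^^^^^^^^^^^^^^^^^^^^^^
AttributeError: 'float' object has no attribute 'round'
```

```bash
sed -i 's/st\["finger_gap"\].round(4)/round(st["finger_gap"],4)/' h.py
python3 - <<'E'
from h import *
rep('R')
st=get_state(); Rc=q2R(st["orientation"]); p=st["tcp_pos"]
t=viewer.read_camera("top");s=viewer.read_camera("scene")
def cr(c,x0,y0,w,h,f): return cv2.resize(c["frame"][y0:y0+h,x0:x0+w],None,fx=f,fy=f,interpolation=cv2.INTER_CUBIC)
cv2.imwrite("pics/b1.png",np.hstack([cr(t,285,160,50,70,8),cr(s,310,175,50,70,8)]))
E
```

```text
t 9.45 tip in joint mm [ 1.5  0.6 -4.9] F head axes [-3.9  1.  15.7] M [0.06 1.4  0.02] gap 0.0198 rot err [-0.03  0.13 -0.04]
```

View pics/b1.png

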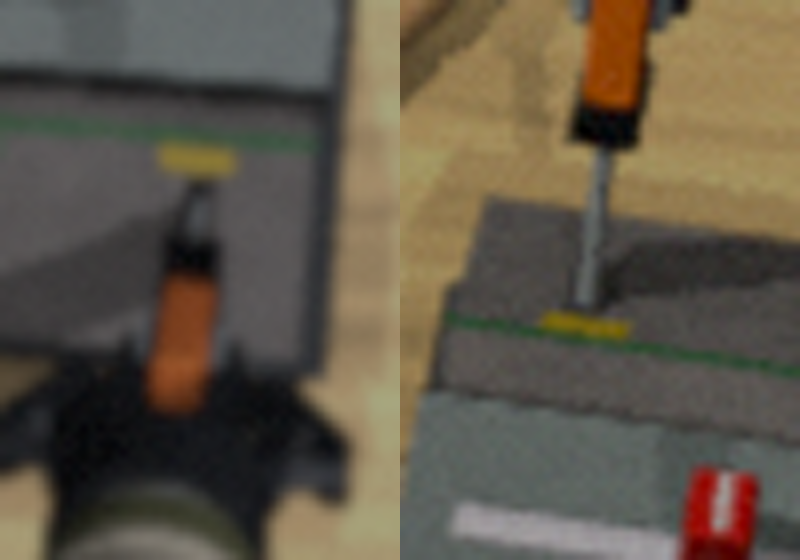

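The tip touches about 5 mm in at 16 N, pushed down-slope. It looks like the upper bevel, with the blade's upper edge close to the yellow mark. I'll back off, shift 3 mm down-slope and push again.

Emit:
{"api": "send_rows", "payload": {"plan": [[-4,0,0,0,0,0],[-4,0,-3,0,0,0],[-4,0,-3,0,0,0],[-2,0,-3,0,0,0],[0,0,-3,0,0,0],[2,0,-3,0,0,0],[4,0,-3,0,0,0],[5,0,-3,0,0,0],[6,0,-3,0,0,0],[6,0,-3,0,0,0]]}}

```text
clock: 10.8
tcp_pos: [0.5214, 0.0137, 0.1864]
orientation: [0.857, 0.023, 0.514, -0.038]
wrist_force: [2.4, 2.8, -3.7]
finger_gap: 0.0196
```

```bash
python3 - <<'E'
from h import *
rep('R')
E
```

```text
t 10.8 tip in joint mm [ -2.4   0.9 -11.5] F head axes [ 0.2  3.  -4.3] M [0.93 0.48 0.07] gap 0.0196 rot err [-0.03  0.05 -0.08]
```

Entered: 11.5 mm deep with little force. Going on, with 1 mm of relief to the left.

Emit:
{"api": "send_rows", "payload": {"plan": [[1,1,0,0,0,0],[3,1,0,0,0,0],[5,1,0,0,0,0],[7,1,0,0,0,0],[9,1,0,0,0,0],[11,1,0,0,0,0],[13,1,0,0,0,0],[14,1,0,0,0,0],[14,1,0,0,0,0],[14,1,0,0,0,0]]}}

```text
clock: 12.05
tcp_pos: [0.5282, 0.0138, 0.1744]
orientation: [0.857, 0.023, 0.514, -0.038]
wrist_force: [-0.2, -1.2, -2.0]
finger_gap: 0.0197
```

```bash
python3 - <<'E'
from h import *
rep('R')
E
```

```text
t 12.05 tip in joint mm [ -2.    1.5 -25.2] F head axes [-1.  -1.2 -1.7] M [ 0.    0.62 -0.03] gap 0.0197 rot err [-0.04  0.08 -0.04]
```

Free at 25 mm. Now slowly past 30 mm.

Emit:
{"api": "send_rows", "payload": {"plan": [[1,0,0,0,0,0],[2,0,0,0,0,0],[3,0,0,0,0,0],[4,0,0,0,0,0],[5,0,0,0,0,0],[6,0,0,0,0,0],[7,0,0,0,0,0],[8,0,0,0,0,0],[9,0,0,0,0,0],[9,0,0,0,0,0]]}}

```text
clock: 13.3
tcp_pos: [0.5323, 0.0135, 0.1663]
orientation: [0.857, 0.023, 0.514, -0.038]
wrist_force: [-0.3, 0.4, -1.4]
finger_gap: 0.0195
```

```bash
python3 - <<'E'
from h import *
rep('R')
E
```

```text
t 13.3 tip in joint mm [ -2.1   1.5 -34.3] F head axes [-1.   0.3 -1.1] M [-0.02  0.59  0.03] gap 0.0195 rot err [-0.04  0.07 -0.04]
```

Emit:
{"api": "send_rows", "payload": {"plan": [[1,0,0,0,0,0],[2,0,0,0,0,0],[3,0,0,0,0,0],[4,0,0,0,0,0],[5,0,0,0,0,0],[6,0,0,0,0,0],[7,0,0,0,0,0],[8,0,0,0,0,0],[9,0,0,0,0,0],[10,0,0,0,0,0]]}}

```text
clock: 14.55
tcp_pos: [0.5371, 0.0131, 0.1576]
orientation: [0.857, 0.023, 0.514, -0.038]
wrist_force: [-0.2, 0.3, -2.2]
finger_gap: 0.0194
```

```bash
python3 - <<'E'
from h import *
rep('R')
E
```

```text
t 14.55 tip in joint mm [ -2.    1.5 -44.3] F head axes [-1.2  0.3 -1.8] M [-0.05  0.62 -0.  ] gap 0.0194 rot err [-0.04  0.08 -0.04]
```

The right joint stays free at 44 mm, well past the sealant depth, so it is the clear one. There is time to try the left joint gently as asked, then return here. Pulling out and moving 96 mm left.

Emit:
{"api": "send_rows", "payload": {"plan": [[-15,0,0,0,0,0],[-35,0,0,0,0,0],[-55,0,0,0,0,0],[-66,0,0,0,0,0],[-66,30,0,0,0,0],[-66,65,0,0,0,0],[-66,96,0,0,0,0],[-62,96,0,0,0,0],[-56,96,0,0,0,0],[-50,96,0,0,0,0]]}}

```text
clock: 15.8
tcp_pos: [0.5222, 0.1099, 0.2011]
orientation: [0.856, 0.024, 0.514, -0.039]
wrist_force: [-0.2, -1.2, -2.8]
finger_gap: 0.0194
```

Emit:
{"api": "send_rows", "payload": {"plan": [[1,0,0,0,0,0],[3,0,0,0,0,0],[5,0,0,0,0,0],[7,0,0,0,0,0],[9,0,0,0,0,0],[11,0,0,0,0,0],[13,0,0,0,0,0],[15,0,0,0,0,0],[16,0,0,0,0,0],[16,0,0,0,0,0]]}}

```text
clock: 17.05
tcp_pos: [0.5296, 0.11, 0.1876]
orientation: [0.857, 0.023, 0.514, -0.038]
wrist_force: [0.2, 0.0, -1.8]
finger_gap: 0.0198
```

```bash
python3 - <<'E'
from h import *
rep('L')
E
```

```text
t 17.05 tip in joint mm [ -2.1   1.5 -10.3] F head axes [-0.7  0.  -1.7] M [ 0.01  0.63 -0.02] gap 0.0198 rot err [-0.04  0.06 -0.04]
```

Free at 10 mm in the left joint. Going on to about 26 mm.

Emit:
{"api": "send_rows", "payload": {"plan": [[2,0,0,0,0,0],[4,0,0,0,0,0],[6,0,0,0,0,0],[8,0,0,0,0,0],[10,0,0,0,0,0],[12,0,0,0,0,0],[13,0,0,0,0,0],[14,0,0,0,0,0],[15,0,0,0,0,0],[15,0,0,0,0,0]]}}

```text
clock: 18.3
tcp_pos: [0.5367, 0.1094, 0.1744]
orientation: [0.857, 0.023, 0.514, -0.038]
wrist_force: [-0.5, 0.5, -1.4]
finger_gap: 0.0199
```

Emit:
{"api": "send_rows", "payload": {"plan": [[0.5,0,0,0,0,0],[1,0,0,0,0,0],[1.5,0,0,0,0,0],[2,0,0,0,0,0],[2.5,0,0,0,0,0],[3,0,0,0,0,0],[3.5,0,0,0,0,0],[4,0,0,0,0,0],[4.5,0,0,0,0,0],[5,0,0,0,0,0]]}}

```text
clock: 19.55
tcp_pos: [0.5391, 0.1092, 0.17]
orientation: [0.857, 0.023, 0.514, -0.038]
wrist_force: [0.1, 0.4, -1.5]
finger_gap: 0.0201
```

```bash
python3 - <<'E'
from h import *
rep('L')
E
```

```text
t 19.55 tip in joint mm [ -2.    1.5 -30.2] F head axes [-0.7  0.4 -1.4] M [-0.03  0.64  0.05] gap 0.0201 rot err [-0.04  0.08 -0.04]
```

Emit:
{"api": "send_rows", "payload": {"plan": [[0.3,0,0,0,0,0],[0.6,0,0,0,0,0],[1,0,0,0,0,0],[1.3,0,0,0,0,0],[1.6,0,0,0,0,0],[2,0,0,0,0,0],[2.3,0,0,0,0,0],[2.6,0,0,0,0,0],[3,0,0,0,0,0],[3,0,0,0,0,0]]}}

```text
clock: 20.8
tcp_pos: [0.5412, 0.1093, 0.1704]
orientation: [0.858, 0.023, 0.512, -0.038]
wrist_force: [-16.7, 0.3, 19.8]
finger_gap: 0.0199
```

```bash
python3 - <<'E'
from h import *
rep('L')
E
```

```text
t 20.8 tip in joint mm [  0.5   1.8 -30.9] F head axes [-5.4 -1.2 25.4] M [-0.46  1.56  0.01] gap 0.0199 rot err [-0.03  0.31 -0.06]
```

The left joint jams at 31 mm with 25 N, so it is the blocked one. Back to the right joint.

Emit:
{"api": "send_rows", "payload": {"plan": [[-8,0,0,0,0,0],[-25,0,0,0,0,0],[-42,0,0,0,0,0],[-55,0,0,0,0,0],[-55,-30,0,0,0,0],[-55,-65,0,0,0,0],[-55,-96,0,0,0,0],[-54,-96,0,0,0,0],[-48,-96,0,0,0,0],[-42,-96,0,0,0,0]]}}

```text
clock: 22.05
tcp_pos: [0.5123, 0.0161, 0.2038]
orientation: [0.857, 0.023, 0.514, -0.037]
wrist_force: [-0.5, 0.3, -0.6]
finger_gap: 0.02
```

```bash
python3 - <<'E'
from h import *
rep('R')
E
```

```text
t 22.05 tip in joint mm [-2.4  2.4  8.2] F head axes [-0.7  0.2 -0.3] M [-0.    0.6  -0.03] gap 0.02 rot err [ 0.02  0.05 -0.08]
```

Emit:
{"api": "send_rows", "payload": {"plan": [[3,0,0,0,0,0],[6,0,0,0,0,0],[9,0,0,0,0,0],[12,0,0,0,0,0],[15,0,0,0,0,0],[18,0,0,0,0,0],[21,0,0,0,0,0],[24,0,0,0,0,0],[27,0,0,0,0,0],[30,0,0,0,0,0]]}}

```text
clock: 23.3
tcp_pos: [0.5266, 0.0139, 0.1779]
orientation: [0.857, 0.023, 0.514, -0.038]
wrist_force: [0.8, -0.3, -1.0]
finger_gap: 0.0195
```

Emit:
{"api": "send_rows", "payload": {"plan": [[4,0,0,0,0,0],[8,0,0,0,0,0],[12,0,0,0,0,0],[16,0,0,0,0,0],[20,0,0,0,0,0],[24,0,0,0,0,0],[28,0,0,0,0,0],[32,0,0,0,0,0],[36,0,0,0,0,0],[38,0,0,0,0,0]]}}

```text
clock: 24.55
tcp_pos: [0.5443, 0.0124, 0.1442]
orientation: [0.857, 0.023, 0.514, -0.038]
wrist_force: [1.3, -0.8, 0.6]
finger_gap: 0.0196
```

```bash
python3 - <<'E'
from h import *
rep('R')
E
```

```text
t 24.55 tip in joint mm [ -1.9   1.5 -59.5] F head axes [ 1.5 -0.6 -0.1] M [ 0.   -0.03  0.02] gap 0.0196 rot err [-0.04  0.08 -0.04]
```

Emit:
{"api": "send_rows", "payload": {"plan": [[1,0,0,0,0,0],[2,0,0,0,0,0],[3,0,0,0,0,0],[4,0,0,0,0,0],[5,0,0,0,0,0],[6,0,0,0,0,0],[7,0,0,0,0,0],[8,0,0,0,0,0],[8.5,0,0,0,0,0],[9,0,0,0,0,0]]}}

```text
clock: 25.8
tcp_pos: [0.5484, 0.012, 0.1364]
orientation: [0.857, 0.023, 0.514, -0.038]
wrist_force: [1.2, -0.6, 1.8]
finger_gap: 0.0198
```

```bash
python3 - <<'E'
from h import *
rep('R')
E
```

```text
t 25.8 tip in joint mm [ -1.9   1.5 -68.3] F head axes [ 2.  -0.5  1. ] M [ 0.03 -0.17  0.02] gap 0.0198 rot err [-0.04  0.08 -0.04]
```

Emit:
{"api": "send_rows", "payload": {"plan": [[0.3,0,0,0,0,0],[0.6,0,0,0,0,0],[0.9,0,0,0,0,0],[1.2,0,0,0,0,0],[1.5,0,0,0,0,0],[1.8,0,0,0,0,0],[2.1,0,0,0,0,0],[2.4,0,0,0,0,0],[2.7,0,0,0,0,0],[3,0,0,0,0,0]]}}

```text
clock: 27.05
tcp_pos: [0.5493, 0.012, 0.1345]
orientation: [0.857, 0.023, 0.514, -0.038]
wrist_force: [-9.6, 0.4, 15.0]
finger_gap: 0.0198
```

```bash
python3 - <<'E'
from h import *
rep('R')
s=viewer.read_camera("scene")
cv2.imwrite("pics/c1.png",cv2.resize(s["frame"][150:250,300:400],None,fx=6,fy=6,interpolation=cv2.INTER_CUBIC))
E
```

```text
t 27.05 tip in joint mm [ -2.    1.5 -70.4] F head axes [-1.4 -0.5 17.8] M [-0.1   0.51  0.01] gap 0.0198 rot err [-0.03  0.09 -0.02]
```

View pics/c1.png

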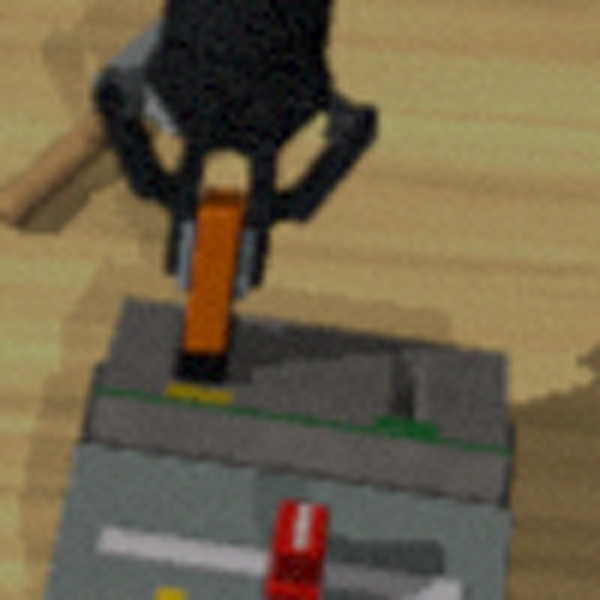

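The shoulder is on the face: 18 N at 70.4 mm, and the black shoulder sits against the yellow mark at (200,370). Easing off, then opening.

Emit:
{"api": "send_rows", "payload": {"plan": [[-0.5,0,0,0,0,0],[-0.8,0,0,0,0,0],[-0.8,0,0,0,0,0],[-0.8,0,0,0,0,0],[-0.8,0,0,0,0,0],[-0.8,0,0,0,0,0],[-0.8,0,0,0,0,0],[-0.8,0,0,0,0,0],[-0.8,0,0,0,0,0],[-0.8,0,0,0,0,0]], "claw": 60}}

```text
clock: 28.35
tcp_pos: [0.5493, 0.012, 0.1345]
orientation: [0.857, 0.023, 0.514, -0.038]
wrist_force: [-0.2, 0.1, -0.2]
finger_gap: 0.0599
```

Emit:
{"api": "send_rows", "payload": {"plan": [[-5,0,0,0,0,0],[-15,0,0,0,0,0],[-30,0,0,0,0,0],[-45,0,0,0,0,0],[-60,0,0,0,0,0],[-80,0,0,0,0,0],[-100,0,0,0,0,0],[-110,0,0,0,0,0],[-110,0,0,0,0,0],[-110,0,0,0,0,0]]}}

```text
clock: 29.6
tcp_pos: [0.4976, 0.0165, 0.231]
orientation: [0.856, 0.023, 0.514, -0.038]
wrist_force: [-0.3, -0.3, -0.3]
finger_gap: 0.06
```

```bash
python3 - <<'E'
from h import *
rep('R')
s=viewer.read_camera("scene"); t=viewer.read_camera("top")
def cr(c,x0,y0,w,h,f): return cv2.resize(c["frame"][y0:y0+h,x0:x0+w],None,fx=f,fy=f,interpolation=cv2.INTER_CUBIC)
cv2.imwrite("pics/c2.png",np.hstack([cr(t,260,135,80,100,5),cr(s,310,170,80,100,5)]))
# knob: red top in both views
for n,c,b in(("t",t,(255,135,340,175)),("s",s,(300,225,390,285))):
    hsv=cv2.cvtColor(c["frame"],cv2.COLOR_BGR2HSV).astype(int);H,S,V=hsv[...,0],hsv[...,1],hsv[...,2]
    print(n,blobs((S>110)&((H<8)|(H>172))&(V>60),*b,mn=10))
    print(n,proj(c,[[.683,.053,.162],[.683,.053,.147],[.69,.053,.162],[.683,.053,.132]]))
E
```

```text
t 29.6 tip in joint mm [-2.7  1.4 39.1] F head axes [-0.3 -0.3 -0.2] M [-0.04  0.43 -0.  ] gap 0.06 rot err [-0.05  0.03 -0.04]
t [(np.int32(66), array([294.12, 153.15]), ((294.5, 152.5), (7.0, 11.0), 0.0))]
t [[294.4575 151.9926]
 [294.7308 152.8747]
 [294.4433 149.7979]
 [294.9974 153.7349]]
s [(np.int32(142), array([349.06, 242.31]), ((349.22308349609375, 241.7154083251953), (9.302603721618652, 16.99275779724121), 7.125016689300537))]
s [[348.5797 235.4749]
 [348.135  238.3246]
 [348.4754 237.8663]
 [347.7008 241.106 ]]
```

View pics/c2.png

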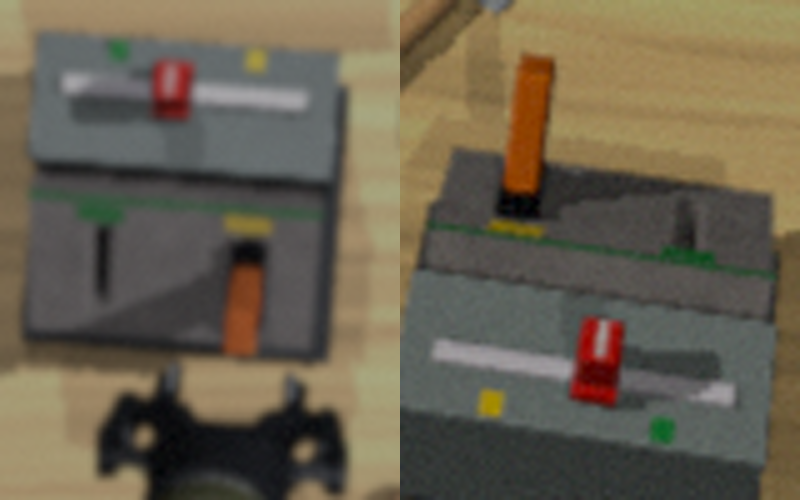

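Blade stands home and released, its shoulder at the yellow mark. The knob's top is at about (294,151) in the top view and (350,237.5) in the scene view.

```bash
python3 - <<'E'
from h import *
s=viewer.read_camera("scene"); t=viewer.read_camera("top"); st=get_state()
print(tri(t,(294,150.9),s,(350.1,237.5)), onz(t,(294,150.9),.162), onz(s,(350.1,237.5),.162))
K=np.array([.686,.0555,.147])
VT=toolR(np.array([0,0,1.]),hy)
rel=HR.T@(K-HO); print("knob along head y",rel)
for p in([.60,.04,.27],[K[0],K[1],.26]): delta(p,VT,st)
# track ends (top view crop5 coords) at pedestal top ~.122
for u in((62,85),(308,100)): print(onz(t,(260+u[0]/5-.5,135+u[1]/5-.5),.121))
E
```

```text
(array([0.6871, 0.0559, 0.1592]), np.float64(0.002675555441931729)) [0.6865 0.0544 0.162 ] [0.6886 0.0571 0.162 ]
knob along head y [ 0.1205  0.009  -0.0165]
shift [ 12.2  32.6 106.7] rot [-0.03 28.   -0.05]
shift [ 60.7  55.7 176.4] rot [-0.03 28.   -0.05]
[0.6933 0.1291 0.121 ]
[ 0.6816 -0.0316  0.121 ]
```

Emit:
{"api": "send_rows", "payload": {"plan": [[-20,5,20,0,0,0],[-20,15,50,0,7,0],[-5,25,80,0,14,0],[12,33,107,0,21,0],[35,44,140,0,28,0],[60,55.7,176,0,28,0],[60,55.7,176.5,0,28,0],[60,55.7,176.5,0,28,0],[60,55.7,176.5,0,28,0],[60,55.7,176.5,0,28,0]]}}

```text
clock: 31.05
tcp_pos: [0.6852, 0.0554, 0.2637]
orientation: [0.708, 0.032, 0.705, -0.031]
wrist_force: [-0.9, -0.1, -0.2]
finger_gap: 0.0602
```

```bash
python3 - <<'E'
from h import *
st=get_state(); print(st["clock"],st["tcp_pos"],st["wrist_force"])
VT=toolR(np.array([0,0,1.]),hy)
delta([.686,.0555,.135],VT,st)
s=viewer.read_camera("scene")
cv2.imwrite("pics/d1.png",cv2.resize(s["frame"][160:280,300:400],None,fx=5,fy=5,interpolation=cv2.INTER_CUBIC))
E
```

```text
31.05 [0.6852 0.0554 0.2637] [-0.8669 -0.0899 -0.2478]
shift [128.7  -0.    0.3] rot [-0.02  0.21 -0.06]
```

View pics/d1.png

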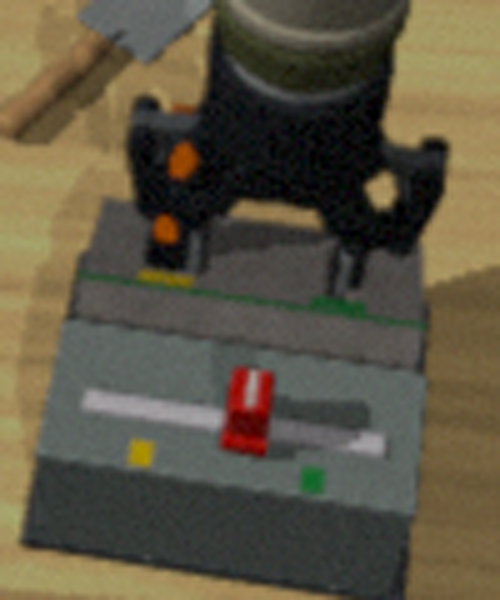

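The gripper is above the pedestal with the jaws centred over the knob; the knob is at (248,400) in the crop. Descending.

Emit:
{"api": "send_rows", "payload": {"plan": [[15,0,0,0,0,0],[32,0,0,0,0,0],[50,0,0,0,0,0],[68,0,0,0,0,0],[85,0,0,0,0,0],[100,0,0,0,0,0],[112,0,0,0,0,0],[122,0,0,0,0,0],[128,0,0,0,0,0],[128,0,0,0,0,0]]}}

```text
clock: 32.35
tcp_pos: [0.6859, 0.0556, 0.1333]
orientation: [0.707, 0.032, 0.706, -0.031]
wrist_force: [0.8, 0.7, 0.1]
finger_gap: 0.0599
```

Emit:
{"api": "send_rows", "payload": {"plan": [[0,0,0,0,0,0],[0,0,0,0,0,0],[0,0,0,0,0,0],[0,0,0,0,0,0],[0,0,0,0,0,0],[0,0,0,0,0,0],[0,0,0,0,0,0],[0,0,0,0,0,0],[0,0,0,0,0,0],[0,0,0,0,0,0]], "claw": 10, "newtons": 25}}

```text
clock: 33.6
tcp_pos: [0.6865, 0.0557, 0.1343]
orientation: [0.707, 0.032, 0.706, -0.031]
wrist_force: [-0.6, 1.5, 5.4]
finger_gap: 0.0217
```

Knob gripped at 21.7 mm. Sliding it to the right.

Emit:
{"api": "send_rows", "payload": {"plan": [[0,-3,0,0,0,0],[0,-9,0,0,0,0],[0,-15,0,0,0,0],[0,-21,0,0,0,0],[0,-27,0,0,0,0],[0,-33,0,0,0,0],[0,-38,0,0,0,0],[0,-42,0,0,0,0],[0,-46,0,0,0,0],[0,-48,0,0,0,0]]}}

```text
clock: 34.85
tcp_pos: [0.6823, 0.0079, 0.1343]
orientation: [0.707, 0.032, 0.705, -0.031]
wrist_force: [0.6, 2.4, 5.1]
finger_gap: 0.0217
```

Emit:
{"api": "send_rows", "payload": {"plan": [[0,-1,0,0,0,0],[0,-1.5,0,0,0,0],[0,-2,0,0,0,0],[0,-2.5,0,0,0,0],[0,-3,0,0,0,0],[0,-3.5,0,0,0,0],[0,-4,0,0,0,0],[0,-4.5,0,0,0,0],[0,-5,0,0,0,0],[0,-5,0,0,0,0]]}}

```text
clock: 36.1
tcp_pos: [0.6819, 0.003, 0.1344]
orientation: [0.707, 0.032, 0.705, -0.031]
wrist_force: [0.3, 0.5, 4.8]
finger_gap: 0.0217
```

Emit:
{"api": "send_rows", "payload": {"plan": [[0,-0.5,0,0,0,0],[0,-1,0,0,0,0],[0,-1.5,0,0,0,0],[0,-2,0,0,0,0],[0,-2.5,0,0,0,0],[0,-3,0,0,0,0],[0,-3.5,0,0,0,0],[0,-4,0,0,0,0],[0,-4,0,0,0,0],[0,-4,0,0,0,0]]}}

```text
clock: 37.35
tcp_pos: [0.6816, 0.0001, 0.1343]
orientation: [0.707, 0.032, 0.705, -0.03]
wrist_force: [1.3, 4.1, 5.4]
finger_gap: 0.0214
```

Emit:
{"api": "send_rows", "payload": {"plan": [[0,-0.5,0,0,0,0],[0,-1,0,0,0,0],[0,-1.5,0,0,0,0],[0,-2,0,0,0,0],[0,-2,0,0,0,0],[0,-2,0,0,0,0],[0,-2,0,0,0,0],[0,-2,0,0,0,0],[0,-2,0,0,0,0],[0,-2,0,0,0,0]]}}

```text
clock: 38.6
tcp_pos: [0.6816, 0.0, 0.1344]
orientation: [0.708, 0.033, 0.705, -0.029]
wrist_force: [1.1, 9.3, 5.5]
finger_gap: 0.0214
```

The knob is against the end stop: the position no longer changes and the force rises to 9 N. Relax, release, retreat upward.

Emit:
{"api": "send_rows", "payload": {"plan": [[0,1,0,0,0,0],[0,2,0,0,0,0],[0,2.5,0,0,0,0],[0,2.5,0,0,0,0],[0,2.5,0,0,0,0],[0,2.5,0,0,0,0],[0,2.5,0,0,0,0],[0,2.5,0,0,0,0],[0,2.5,0,0,0,0],[0,2.5,0,0,0,0]], "claw": 50}}

```text
clock: 39.85
tcp_pos: [0.6811, -0.0006, 0.1337]
orientation: [0.707, 0.032, 0.706, -0.031]
wrist_force: [-0.3, 0.2, 0.2]
finger_gap: 0.0504
```

Emit:
{"api": "send_rows", "payload": {"plan": [[-10,0,0,0,0,0],[-25,0,0,0,0,0],[-45,0,0,0,0,0],[-65,0,0,0,0,0],[-85,0,0,0,0,0],[-105,0,0,0,0,0],[-125,0,0,0,0,0],[-140,0,0,0,0,0],[-140,0,0,0,0,0],[-140,0,0,0,0,0]]}}

```text
clock: 41.1
tcp_pos: [0.6809, -0.0007, 0.2737]
orientation: [0.707, 0.032, 0.706, -0.031]
wrist_force: [0.5, 1.0, 0.1]
finger_gap: 0.0502
```

```bash
python3 - <<'E'
from h import *
st=get_state(); print(st["clock"],st["tcp_pos"],st["wrist_force"],abs(st["qvel"]).max())
s=viewer.read_camera("scene"); t=viewer.read_camera("top")
cv2.imwrite("pics/e1.png",cv2.resize(s["frame"][150:290,290:410],None,fx=4,fy=4,interpolation=cv2.INTER_CUBIC))
cv2.imwrite("pics/e2.png",s["frame"])
E
```

```text
41.1 [ 0.6809 -0.0007  0.2737] [0.5461 0.9763 0.0702] 0.01812462503372538
```

View pics/e1.png

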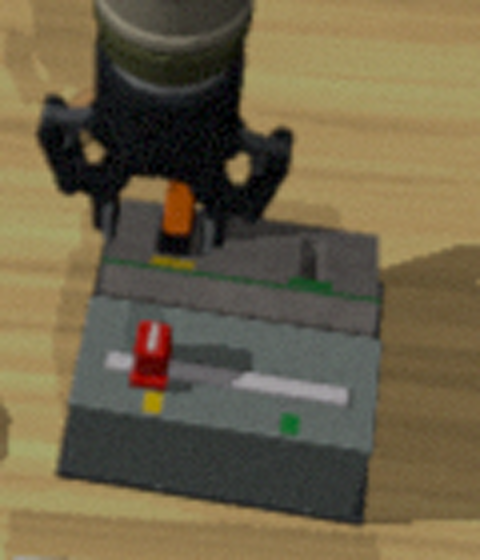

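View pics/e2.png

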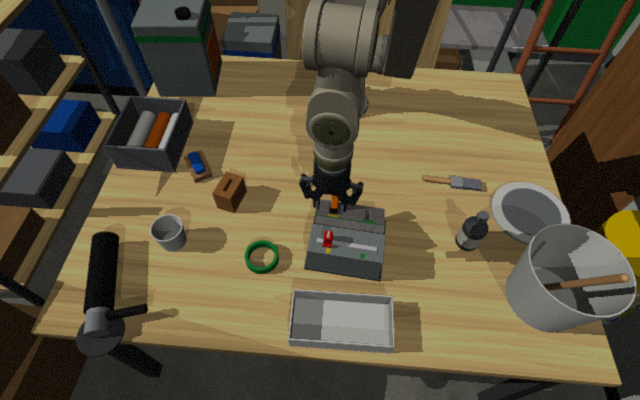

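The pointer is at the yellow mark and the blade stands home. The tape, solvent, cup, blue-gripped sander and paint brush are at their old pixels; the arm hides only the spatula. Handing in.

```bash
python3 -c "
from workcell import job
print(job.hand_in())"
```

```text
the job is handed in; nothing more can be done
None
```

The blade is standing fully home in the right (yellow) joint, and the red pointer is at that side's end stop. I handed the job in at about 41 s of the 64 s; it reported no verdict.

- **Finding the joint:** I tried the right joint first. On the first approach the blade caught the bevel at 16 N, so I shifted it 3 mm down the slope, and it then ran free past 44 mm. I then tried the left joint, where it jammed at about 31 mm with a 25 N reading. Back in the right joint, it went down to the shoulder: about 70 mm deep, with 18 N at the stop.
- **Pointer:** With the blade released, I gripped the pointer and slid it about 56 mm, until it stopped moving and the force rose to 9 N. I then let go and raised the gripper clear.
- **Last checks:** The pictures show the blade home and the pointer at the yellow mark. The tape, solvent, cup, sander and the paint brush beside the solvent look unmoved. I only compared them by eye. The arm hid the spatula lying in front of the board, so I could not check it at the end.
- **Measurement disagreements:** The two camera views put the pointer knob about 3 mm apart. My measured joint centre was also off from where the blade actually went in, by about 2 mm along the joint and 1.5 mm across it. Both were within what the grip and the fit could take.

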